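# Clear the powder jar and push the water filter cartridge home

## Task

The milk powder jar has been left standing on the filter station, between the flat white filter cartridge and the filter head. Slide the jar sideways off the station's base plate, leaving it upright on the table, then push the cartridge along its guides into the push-fit mouth, past the seal, until it bottoms on the stop inside; press it firmly but do not ram it. Leave everything else on the table where it is.

Things in the scene. Friction and masses are not known exactly. Their poses are not given: they have to be found in the camera images.
- station: fixed filter station: a steel base plate 112 x 430 mm, 3 mm thick, with a grey filter head at one end. Origin on the table, on the lane's middle line. y runs along the lane, away from the head; x across; z up. The plate covers x -56 to 56, y -180 to 250 mm; the head (104 mm wide, 67 mm high, a small tap on top to 90 mm) y -178 to -110 mm.
- lane_gap (a point): point on the plate's top (3 mm up), on the middle line, halfway along the open gap 130 mm long between head and guide walls: nothing but flat plate. Two aluminium guide walls, 20 mm high above the plate, 95 mm apart inside, 109 mm outside, run from 65 to 250 mm from this point along +y. Axes as the station's.
- mouth (a point): centre of the push-fit mouth in the head's face, 31 mm above the table, blue ring round it. Bore 25 mm wide with an 8 mm lead-in cone, running along the station's -y. A spring seal 6 to 14 mm inside resists with roughly 5 to 18 N and keeps dragging. Behind it is a rigid stop, 27 to 37 mm inside: the depth differs each time, is not given and must be felt. Axes as the station's.
- cartridge_back (a point): centre of the flat back face (grey thumb pad on a blue cap, 31 mm above the table) of the loose filter cartridge: a flat white box 90 mm wide, 180 mm long, 56 mm high, 0.3 to 0.6 kg, too wide to grasp, lying on the plate between the guide walls (2.5 mm play each side). y points backward out of this face; z up. It must travel along the station's -y.
- cartridge_nose (a point): foremost point of the cartridge's round-nosed grey spigot: 22 mm thick, 40 mm long, on the centre line, 28 mm above the underside; 220 mm ahead of the back face. Fully home it touches the stop inside the head. Axes as the cartridge's.
- valve (a joint): inlet valve inside the head, pressed open by the spigot's nose over the last 4 mm of its way: 0 m = shut (not touched), 0.004 m = fully open, cartridge on the stop. A push of 25 N on the cartridge is enough to bottom it. The valve spring is weak (under 1 N); the seal's drag keeps a cartridge that has been pushed home in place.
- jar_mid (a point): centre, half-way up, of the round jar of white milk powder with a yellow screw lid: 95 mm across, 91 mm high (lid 91 mm across), 0.25 to 0.5 kg, loose, too wide to grasp. It stands upright on the base plate in the gap between cartridge and head. z up.
- measuring_cup_mid (a point): clear frosted measuring cup with a handle, 60x90x83 mm; bystander, loose, not part of the job. Point half-way up it, over its origin
- mango_jar_mid (a point): small clear jar of yellow fruit pulp with a white and yellow lid, 70 mm across, 70 mm high; bystander, loose, not part of the job. Point half-way up it, over its origin
- shaker_mid (a point): small glass shaker with a chromed cap, 44 mm across, 72 mm high; bystander, loose, not part of the job. Point half-way up it, over its origin
- kitchen_scissors_mid (a point): kitchen scissors with white bows lying on the table, 200 mm long, 12 mm thick; bystander, loose, not part of the job. Point half-way up it, over its origin
- steel_tin_mid (a point): steel shaker tin, 91 mm across, 122 mm high; bystander, loose, not part of the job. Point half-way up it, over its origin
- raisin_jar_mid (a point): small jar of dark dried fruit with a white lid, 72 mm across, 116 mm high; bystander, loose, not part of the job. Point half-way up it, over its origin
Mind the look-alikes: they are no part of the job. Leave any green look-alike of the part that bears jar_mid alone.

How it is judged (in metres and radians):
On the way, in this order (a step that is already met when the one before it is completed fails the run):
1. the jar stands upright on the table, clear of the station's base plate ((x of jar_mid in the frame of station above 0.104 m or x of jar_mid in the frame of station below -0.104 m) and angle between jar_mid's own z axis and vertical below 0.1 rad and height (world z) of jar_mid between 0.035 and 0.055 m), for 0.2 s.
2. the cartridge has been pushed past the seal until its spigot bottoms on the stop (value of joint valve above 0.0025 m), for 0.2 s.
At the end, for the whole second after the job is handed in: The cartridge is home: the inlet valve is pressed open by more than 2.5 of its 4 mm; the powder jar stands upright on the table, at rest, its centre more than 104 mm to either side of the lane's middle line (clear of the base plate) (all of step 1 and value of joint valve above 0.0025 m and linear speed of each of powder_jar, cartridge below 0.02 m/s); the robot touches nothing.
It fails at once if the powder jar is tipped over (angle between jar_mid's own z axis and vertical above 0.5 rad).
It fails at once if the cartridge is rammed into the head with forces adding up to more than 80 N (seal and weight alone make about 25 N) (contact force between cartridge and station above 80 N).
It fails at once if another object on the table is knocked or moved by more than 3 cm (distance of any of measuring_cup_mid, mango_jar_mid, shaker_mid, kitchen_scissors_mid, steel_tin_mid, raisin_jar_mid from where it was at the start of the episode above 0.03 m).
It also fails if it takes over 64 s, if anything falls off the work surface, if the arm or the gripper's body presses on something with over 40 N, if the wrist force passes 120 N, or if a joint passes its speed limit or range.

## Robot

A 6-joint arm with a two-finger parallel gripper is mounted at the origin on a cart in front of the work surface, level with it; the furniture and walls round the work are solid. World frame = base frame: x ahead of the robot, y to its left, z up, the work surface at z = 0. Lengths are in mm, angles in rad, forces in N, time in s.
With the tool pointing down it reaches from about 350 to 775 mm from the base axis. Payload 7.3 kg.
Tool frame: the origin (TCP) lies between the finger pads; the fingertips stand 14 mm ahead of it and the grasp point (between the pads) lies 5 mm behind it; y points along the fingers, z is the direction in which the jaws open and shut, and the axes are right-handed (so a half turn about y gives the same grasp; the last joint's range is limited). The gripper opens to 92 mm and grips with 3 to 60 N. Pads are 19 mm wide; open, the fingers measure 130 mm over their backs; the gripper's body (75 mm by 190 mm) begins 47 mm behind the grasp point.
Start: joints at [-1.271, 0.342, 1.524, -0, 1.275, -0.146], TCP at [226.393, -473.698, 240.741] pointing down, gripper open.
Joint ranges: [-2.53, 2.53], [-0.77, 2.02], [0.04, 2.7], [-1, 4.14], [0.28, 2.66], [-3.11, 3.11]. Speed limits (rad/s): [2.57, 2.57, 3.14, 3.14, 3.14, 3.14].

## Interface

Orientations are given as [roll, pitch, yaw] about the fixed x, y, z axes, in that order (R = Rz(yaw) Ry(pitch) Rx(roll)).
In Python, from plant import bot, vision, order gives the robot as it stands.
- The arm moves only by the tool apply_moves, never from a script. Its argument "rows" is a list of rows, each a list of 3 entries, a list of its own where there are three numbers: the shift along the tool's x, y, z in cm, then the turn about the tool's y in rad, then the finger opening in cm, from 0 to 9.18. A call has 1 to 5 rows; each row is the pose to reach, as a shift and turn from the pose measured when the call began, along the tool's axes at that moment; what a row does not reach only later rows make up. A row lasts 1/8 s, in which the tool goes at most 62.5 mm and 10.7 degrees, less where a joint would pass 70% of its speed; a pose out of reach is approached as far as the arm can. A call with a gripper value outside its range is refused whole. The fingers move at their own pace and stop on an object; the grip force is fixed at half the most. Time passes only in rows, so rows that repeat a pose let the fingers close. It gives the time, the measured TCP pose, the force and the opening at its end, in the units of the state.
- bot.get_obs(): the state, without advancing time (a new reading comes with each control period).
- vision.capture(name): name is "side" or "top" or "wrist"; returns the picture (400x640x3 uint8, red, green, blue); there is no depth.
- vision.camera_info(name): a dict with "mtx" (3x3 intrinsics, pixels), "distortion" ([k1, k2, p1, p2, k3] as OpenCV has them; the pictures are not rectified), "rvec" (rotation vector, rad) and "tvec" (3), from world to camera coordinates, as OpenCV has them. Camera axes: x right, y down, z forward; pixel columns grow to the right and rows downward; lengths in mm; the calibration is good to about 2 mm. A picture is of the moment at which its call begins: read the wrist's pose just before it. camera_info takes no time and is no camera call; for the wrist camera it gives the pose at the moment of the call.
- order.close_job(): hands the job in, once; it reports no verdict.
The state is a dict: "time": time; "joint_positions": joint angles; "dq": joint speeds; "tau": joint torques, N m; "tool_pos": TCP position; "tcp_rot": TCP orientation; "contact_force": force on the tool from outside, world axes, zero at the start; "moment": the same for the moment, N m; "grip_width": finger opening in mm.
Only numpy, scipy, OpenCV 4.12 (cv2) and the standard library are available. Lean on these libraries where they do the work, as an engineer would, in place of code of your own. Each camera call takes 0.05 s, during which the arm holds its last target.

## Working session

There is one attempt and no reset: what is moved stays moved. The work goes in short steps, Python scripts to look and compute and a tool call to move; the robot and the scene stay as the last step left them, time stands still between calls to the robot, and variables do not carry over. Pictures are saved under pics/ and viewed, and the job is handed in when it is done.

Besides the shell and the picture viewer there is one more tool, called after "Call:" as name(argument=value, ...) on one line, values as JSON. apply_moves: Moves the arm, as the interface text tells. Its arguments: {"type":"object","properties":{"rows":{"type":"array","items":{"type":"array"}}},"required":["rows"]}

```bash
mkdir -p pics; ls; cat > h.py <<'E'
import numpy as np,cv2
from plant import bot,vision,order
def snap(n,f):
    i=vision.capture(n); cv2.imwrite(f'pics/{f}.png',cv2.cvtColor(i,cv2.COLOR_RGB2BGR)); return i
def cam(n):
    c=vision.camera_info(n); return np.array(c['mtx'],float),np.array(c['distortion'],float),np.array(c['rvec'],float),np.array(c['tvec'],float)
def ray(n,uv,z):
    K,D,r,t=cam(n); R,_=cv2.Rodrigues(r)
    p=cv2.undistortPoints(np.array([[uv]],float),K,D)[0,0]
    d=R.T@np.array([p[0],p[1],1]); o=-R.T@t.ravel()
    return o+d*(z-o[2])/d[2]
def proj(n,P):
    K,D,r,t=cam(n); return cv2.projectPoints(np.array(P,float).reshape(-1,1,3),r,t,K,D)[0][:,0]
E
python3 - <<'E'
from h import *
o=bot.get_obs()
print(o)
for n in('side','top','wrist'):
    snap(n,n+'0'); K,D,r,t=cam(n); R,_=cv2.Rodrigues(r); print(n,(-R.T@t.ravel()).round())
E
```

```text
pics
{'time': 0.0, 'joint_positions': array([-1.27099849e+00,  3.42780490e-01,  1.52504428e+00, -1.84490384e-05,
        1.27536231e+00, -1.45985768e-01]), 'dq': array([ 1.50177577e-03,  6.71567232e-04, -4.01244105e-04,  1.48558684e-05,
        2.06045794e-04,  1.16555775e-03]), 'tau': array([ 2.28540257e-04, -4.31238806e+01, -2.44224054e+01,  7.14641903e-02,
        5.59209217e-02, -1.12423395e-04]), 'tool_pos': array([ 226.26792993, -473.30876435,  240.00543908]), 'tcp_rot': array([-1.57237636e+00,  2.14483539e-04, -2.69580383e+00]), 'contact_force': array([ 0.10105701, -0.40805009,  0.50469233]), 'moment': array([ 0.08921634, -0.02650686, -0.02102995]), 'grip_width': 91.90855005502614}
side [  129. -1202.   787.]
top [ 492.  -27. 1591.]
wrist [ 300. -439.  385.]
```

View pics/top0.png

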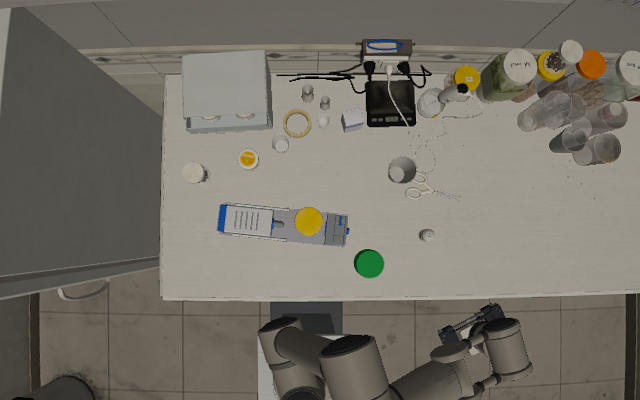

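View pics/side0.png

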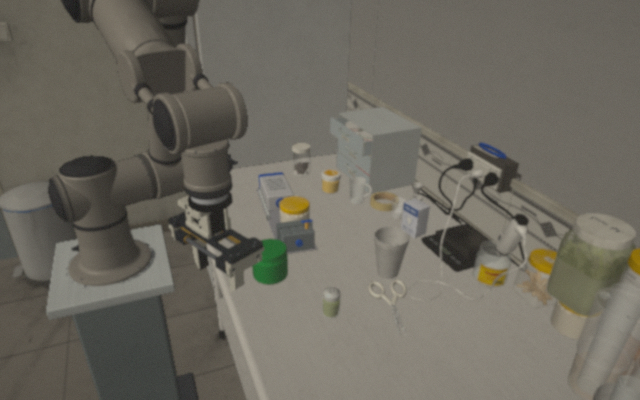

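View pics/wrist0.png

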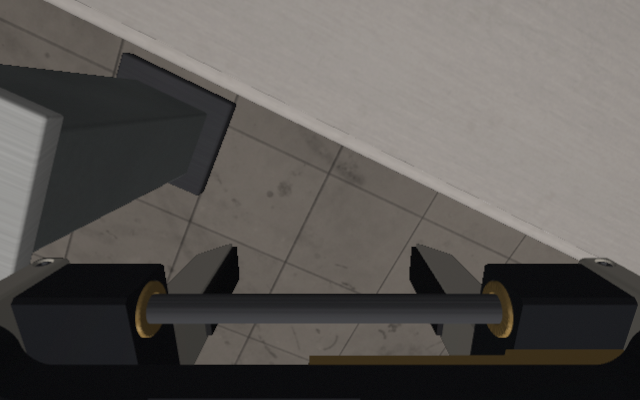

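```bash
python3 - <<'E'
from h import *
i=cv2.imread('pics/top0.png')
cv2.imwrite('pics/c1.png',cv2.resize(i[190:260,205:365],None,fx=5,fy=5,interpolation=cv2.INTER_CUBIC))
cv2.imwrite('pics/c2.png',cv2.resize(i[130:290,170:450],None,fx=2.8,fy=2.8,interpolation=cv2.INTER_CUBIC))
i=cv2.imread('pics/side0.png')
cv2.imwrite('pics/c3.png',cv2.resize(i[150:290,235:375],None,fx=4,fy=4,interpolation=cv2.INTER_CUBIC))
E
```

```text
(no output)
```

View pics/c1.png

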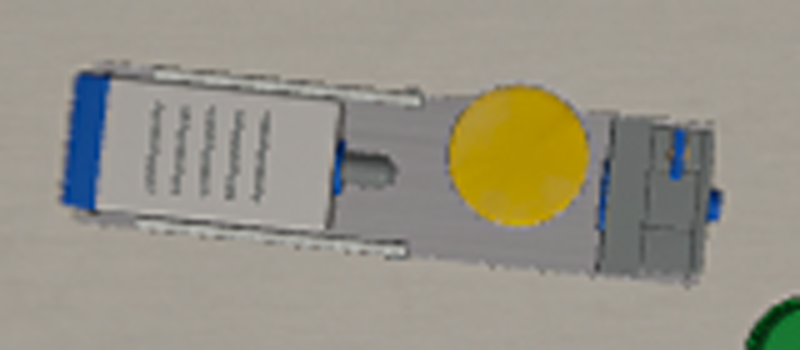

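View pics/c2.png

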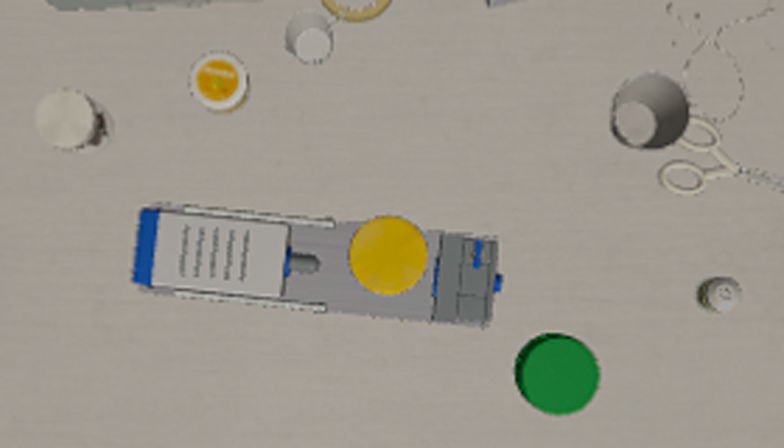

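View pics/c3.png

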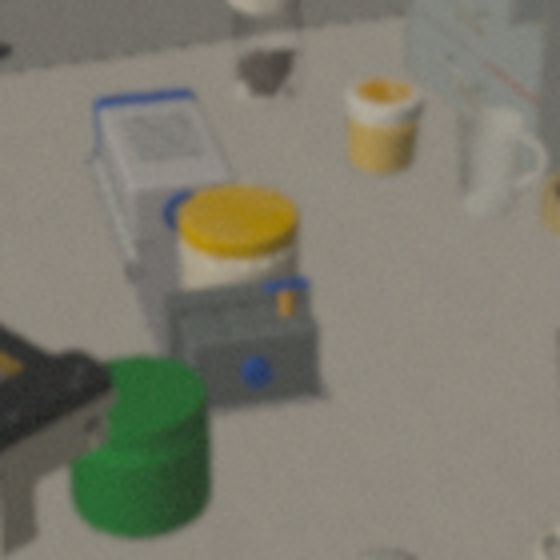

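```bash
python3 - <<'E'
from h import *
from scipy.optimize import least_squares
f=lambda u,v:(205+(u+.5)/5-.5,190+(v+.5)/5-.5)
pts=[((421,99),(51,20,23)),((406,250),(-51,20,23)),((612,112),(52,-110,67)),((600,272),(-52,-110,67)),((714,126),(52,-178,67)),((697,284),(-52,-178,67))]
uv=np.array([f(*p[0]) for p in pts]); P=np.array([p[1] for p in pts],float)
def T(q): 
    c,s=np.cos(q[2]),np.sin(q[2]); return lambda P:np.c_[q[0]+c*P[:,0]-s*P[:,1],q[1]+s*P[:,0]+c*P[:,1],P[:,2]]
r=least_squares(lambda q:(proj('top',T(q)(P))-uv).ravel(),[350,100,-.1])
q=r.x; print(q, r.fun.reshape(-1,2).round(2))
lid=ray('top',f(519,155),91); print('lid',lid)
def inv(p): 
    c,s=np.cos(q[2]),np.sin(q[2]); d=np.array(p[:2])-q[:2]; return np.array([c*d[0]+s*d[1],-s*d[0]+c*d[1]])
print('lid st',inv(lid))
# cartridge: back top corners z=59 , front top corners, nose
for n,u,z in [('backTopL',(78,73),59),('backBotL',(63,205),59),('frT',(343,101),59),('frB',(330,230),59),('nose',(397,170),31)]:
    w=ray('top',f(*u),z); print(n,w.round(),inv(w).round(1))
for n,u,z in [('green',(369,262),91),('mango',(248,159),70),('raisin',(193,172),116),('cup',(281,144),83),('tin',(403,168),122),('shaker',(428,235),72)]:
    w=ray('top',u,z); print(n,w.round(),inv(w).round(1))
np.save('q.npy',q)
i=cv2.imread('pics/top0.png'); 
for z,ys in((3,(-180,250)),(67,(-178,-110))):
    for x in(-56,56):
        a=proj('top',T(q)(np.array([[x,ys[0],z],[x,ys[1],z]],float))); print(x,ys,z,a.round(1).tolist())
print(proj('side',T(q)(np.array([[52,-178,67],[-52,-178,67],[52,-178,3],[-52,-178,3.]]))))
E
```

```text
[ 5.27138405e+02  3.43498706e+01 -1.07006130e-01] [[-0.09  0.15]
 [-0.29 -0.16]
 [ 0.2   0.56]
 [-0.59 -0.06]
 [ 0.24 -0.13]
 [ 0.53 -0.36]]
lid [539.96750606 -18.45931087  91.        ]
lid st [ 18.39585094 -51.13695487]
backTopL [596. 276.  59.] [ 43.2 247.6]
backBotL [509. 285.  59.] [-45.3 247.4]
frT [577.  99.  59.] [43.  69.3]
frB [492. 107.  59.] [-43.   68.6]
nose [532.  64.  31.] [ 1.7 30.3]
green [ 405. -214.   91.] [ -95.  -260.4]
mango [747. 183.  70.] [202.3 170.8]
raisin [697. 355. 116.] [135.1 337. ]
cup [794.  72.  83.] [261.5  65.6]
tin [ 707. -325.  122.] [ 217.6 -337.7]
shaker [ 491. -415.   72.] [  11.9 -450.2]
-56 (-180, 250) 3 [[343.6, 246.8], [219.4, 233.8]]
56 (-180, 250) 3 [[346.9, 214.4], [223.1, 201.5]]
-56 (-178, -110) 67 [[344.4, 247.3], [323.9, 245.1]]
56 (-178, -110) 67 [[347.8, 213.5], [327.3, 211.4]]
[[316.81860155 229.34327858]
 [281.42078524 234.3100739 ]
 [316.55994054 247.68370179]
 [281.98668759 252.88330383]]
```

The yellow-lidded jar at top-view pixel (309,221), on the station's plate, is the one meant. The green jar at (369,262) stands off the plate and is the look-alike, and the mango jar at (248,159) is a small one far off. The station fit has residuals under 0.6 px, and the cartridge measures out at 178 mm long by 87 mm wide, which matches the sizes given. I'll push the jar towards the station's +x, where the table is open.

```bash
cat >> h.py <<'E'
from scipy.spatial.transform import Rotation as Ro
try: q=np.load('q.npy')
except Exception: q=None
def w2s(p):
    c,s=np.cos(q[2]),np.sin(q[2]); d=np.array(p[:2])-q[:2]; return np.array([c*d[0]+s*d[1],-s*d[0]+c*d[1],p[2]])
def s2w(p):
    c,s=np.cos(q[2]),np.sin(q[2]); return np.array([q[0]+c*p[0]-s*p[1],q[1]+s*p[0]+c*p[1],p[2]])
def go(p):
    o=bot.get_obs(); R=Ro.from_euler('xyz',o['tcp_rot']).as_matrix()
    d=R.T@(s2w(p)-o['tool_pos']); 
    x=R[:,0]; yaw=np.arctan2(x[1],x[0]); want=np.pi+q[2]
    e=(want-yaw+np.pi)%(2*np.pi)-np.pi
    f=o['contact_force']; c,s=np.cos(q[2]),np.sin(q[2])
    print('t',o['time'],'st',w2s(o['tool_pos']).round(1),'shift cm',(d/10).round(2),'turn',round(-e,3),'F_st',np.round([c*f[0]+s*f[1],-s*f[0]+c*f[1],f[2]],1),'w',round(o['grip_width'],1),'tilt y',R[:,1].round(3))
E
python3 -c "
from h import *
go((-80,-51,240)); print(s2w((-80,-51,54)))"
```

```text
t 0.15 st [-244.9 -537.   240.2] shift cm [-39.55   0.07 -32.7 ] turn 0.553 F_st [ 0.1  0.6 -0.1] w 92.1 tilt y [-0.     0.001 -1.   ]
[442.14907645  -7.81426189  54.        ]
```

Call:
apply_moves(rows=[[[-4.4,0,-3.6],0.06,5],[[-8.8,0,-7.2],0.12,5],[[-13.2,0,-10.8],0.18,5],[[-17.6,0,-14.4],0.25,5],[[-22,0,-18],0.31,5]])

```text
time: 0.78
tool_pos: [347.6, -214.4, 240.4]
tcp_rot: [-1.572, -0.0, -3.008]
contact_force: [0.6, -0.4, 0.6]
grip_width: 51.0
```

Call:
apply_moves(rows=[[[-4.4,0,-3.6],0.06,5],[[-8.8,0,-7.2],0.12,5],[[-11,0,-9],0.16,5]])

```text
time: 1.15
tool_pos: [445.9, -108.3, 240.4]
tcp_rot: [-1.572, -0.0, 3.116]
contact_force: [0.5, 0.2, 0.2]
grip_width: 50.1
```

```bash
python3 -c "
from h import *
go((-80,-51,240));go((-80,-51,54))"
```

```text
t 1.15 st [ -65.5 -150.5  240.4] shift cm [  0.63   0.05 -10.04] turn 0.081 F_st [0.5 0.2 0.2] w 50.1 tilt y [-0.     0.001 -1.   ]
t 1.15 st [ -65.5 -150.5  240.4] shift cm [  0.63  18.65 -10.01] turn 0.081 F_st [0.5 0.2 0.2] w 50.1 tilt y [-0.     0.001 -1.   ]
```

Call:
apply_moves(rows=[[[0.3,0,-5],0.04,5],[[0.6,0,-10],0.08,5],[[0.6,5,-10],0.08,5],[[0.6,9,-10],0.08,5],[[0.6,9,-10],0.08,5]])

```text
time: 1.78
tool_pos: [440.5, -7.6, 148.5]
tcp_rot: [-1.573, -0.007, 3.036]
contact_force: [1.2, -0.1, 0.6]
grip_width: 50.1
```

```bash
python3 -c "
from h import *
go((-80,-51,54)); snap('wrist','w1'); snap('top','t1')
i=cv2.imread('pics/t1.png');cv2.imwrite('pics/t1c.png',cv2.resize(i[180:300,205:405],None,fx=4,fy=4,interpolation=cv2.INTER_CUBIC))"
```

```text
t 1.775 st [-81.7 -51.  148.5] shift cm [-0.23  9.45  0.02] turn 0.002 F_st [1.2 0.  0.6] w 50.1 tilt y [-0.007  0.003 -1.   ]
```

View pics/w1.png

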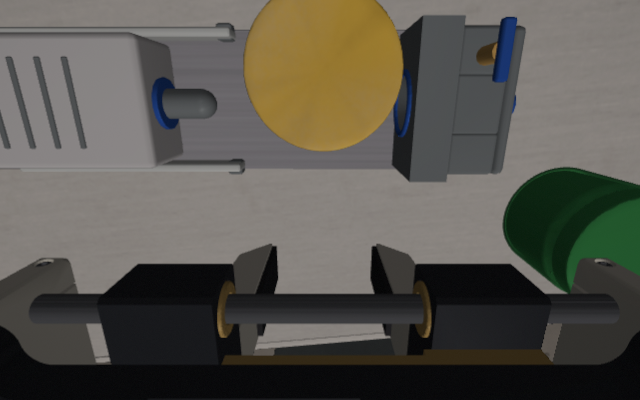

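View pics/t1c.png

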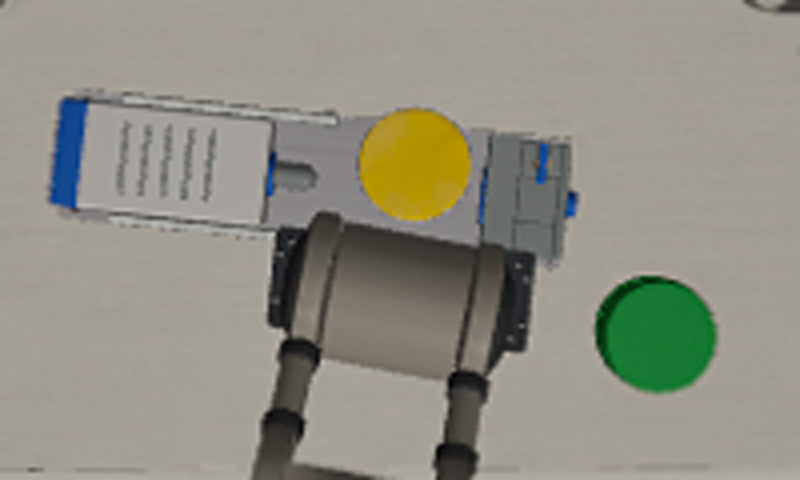

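Call:
apply_moves(rows=[[[0,5,0],0,5],[[0,9.2,0],0,5],[[0,9.4,0],0,5],[[0,9.4,0],0,5]])

```text
time: 2.38
tool_pos: [444.6, -8.6, 59.3]
tcp_rot: [-1.572, 0.004, 3.035]
contact_force: [-0.3, -1.0, -0.3]
grip_width: 50.0
```

Call:
apply_moves(rows=[[[-1,0,0],0,5],[[-2,0,0],0,5],[[-2.6,0,0],0,5],[[-3.2,0,0],0,5]])

```text
time: 2.88
tool_pos: [476.9, -12.0, 59.4]
tcp_rot: [-1.572, 0.003, 3.035]
contact_force: [0.3, -1.9, -0.8]
grip_width: 50.0
```

```bash
python3 -c "
from h import *
go((70,-51,54)); snap('wrist','w2')"
```

```text
t 2.875 st [-45.  -51.5  59.4] shift cm [-11.5    0.59  -0.03] turn 0.001 F_st [ 0.5 -1.8 -0.8] w 50.0 tilt y [ 0.004  0.001 -1.   ]
```

View pics/w2.png

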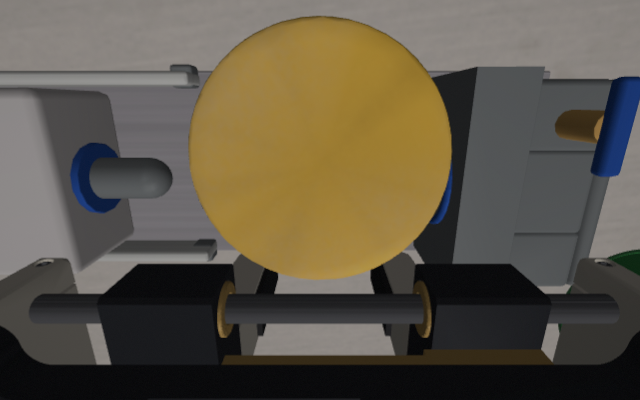

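Call:
apply_moves(rows=[[[-0.6,0.4,0],0,5],[[-1.2,0.5,0],0,5],[[-1.8,0.5,0],0,5],[[-2.4,0.5,0],0,5],[[-3.0,0.5,0],0,5]])

```text
time: 3.55
tool_pos: [507.7, -15.4, 54.6]
tcp_rot: [-1.572, 0.004, 3.035]
contact_force: [-3.6, 0.6, 0.7]
grip_width: 50.2
```

Call:
apply_moves(rows=[[[-0.6,0,0],0,5],[[-1.2,0,0],0,5],[[-1.8,0,0],0,5],[[-2.4,0,0],0,5],[[-3.0,0,0],0,5]])

```text
time: 4.18
tool_pos: [538.0, -18.6, 54.4]
tcp_rot: [-1.572, 0.004, 3.035]
contact_force: [-1.0, -0.5, -1.9]
grip_width: 49.8
```

```bash
python3 -c "
from h import *
go((70,-51,54)); snap('wrist','w3')
i=snap('side','s3')
i=cv2.imread('pics/s3.png');cv2.imwrite('pics/s3c.png',cv2.resize(i[130:290,215:375],None,fx=4,fy=4,interpolation=cv2.INTER_CUBIC))"
```

```text
t 4.175 st [ 16.5 -51.5  54.4] shift cm [-5.35  0.07 -0.05] turn 0.001 F_st [-1.  -0.6 -1.9] w 49.8 tilt y [ 0.004  0.001 -1.   ]
```

View pics/w3.png

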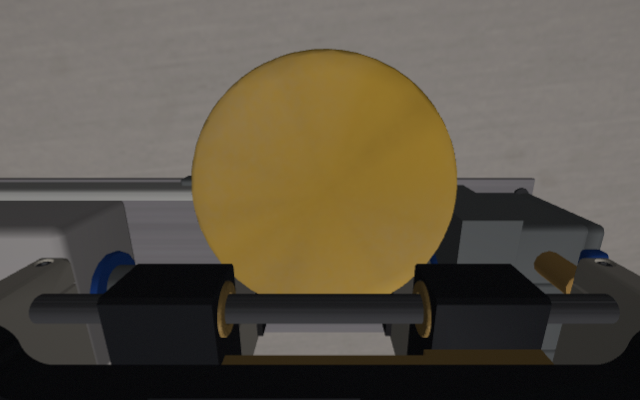

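View pics/s3c.png

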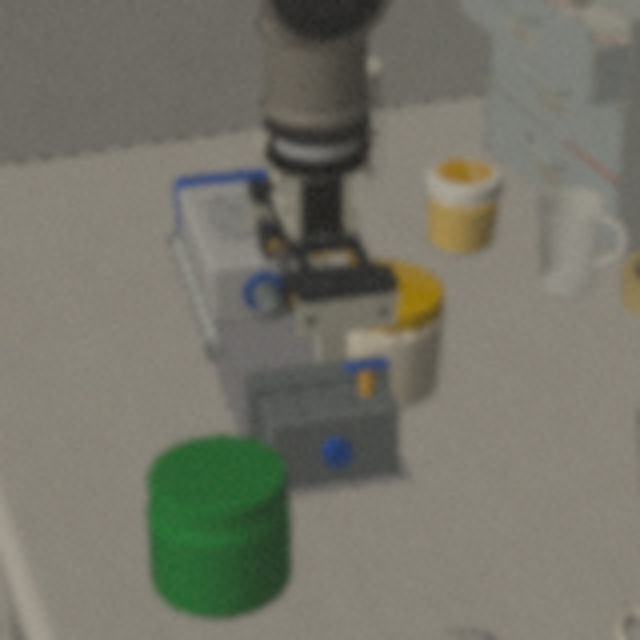

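Call:
apply_moves(rows=[[[-0.6,0,0],0,5],[[-1.2,0,0],0,5],[[-1.8,0,0],0,5],[[-2.4,0,0],0,5],[[-3.0,0,0],0,5]])

```text
time: 4.9
tool_pos: [568.8, -22.0, 54.7]
tcp_rot: [-1.572, 0.005, 3.035]
contact_force: [-1.4, 0.5, -0.8]
grip_width: 50.1
```

Call:
apply_moves(rows=[[[-0.6,0,0],0,5],[[-1.2,0,0],0,5],[[-1.8,0,0],0,5],[[-2.4,0,0],0,5],[[-2.8,0,0],0,5]])

```text
time: 5.52
tool_pos: [597.1, -25.0, 54.9]
tcp_rot: [-1.572, 0.005, 3.035]
contact_force: [-1.7, 0.2, -0.8]
grip_width: 50.3
```

Call:
apply_moves(rows=[[[1,0,0],0,5],[[3,0,0],0,5],[[5,-4,0],0,5],[[7,-9,0],0,5],[[10,-10,0],0,3]])

```text
time: 6.15
tool_pos: [498.2, -14.7, 157.8]
tcp_rot: [-1.571, 0.013, 3.035]
contact_force: [-0.7, -0.2, -0.6]
grip_width: 43.8
```

```bash
python3 -c "
from h import *
go((70,-51,54)); snap('wrist','w4')
snap('top','t4');snap('side','s4')
i=cv2.imread('pics/s4.png');cv2.imwrite('pics/s4c.png',cv2.resize(i[130:290,215:375],None,fx=4,fy=4,interpolation=cv2.INTER_CUBIC))
i=cv2.imread('pics/t4.png');cv2.imwrite('pics/t4c.png',cv2.resize(i[140:260,205:365],None,fx=5,fy=5,interpolation=cv2.INTER_CUBIC))"
```

```text
t 6.15 st [-23.6 -51.8 157.8] shift cm [-9.22 10.5  -0.07] turn 0.001 F_st [-0.7 -0.3 -0.6] w 43.8 tilt y [ 0.013 -0.001 -1.   ]
```

View pics/s4c.png

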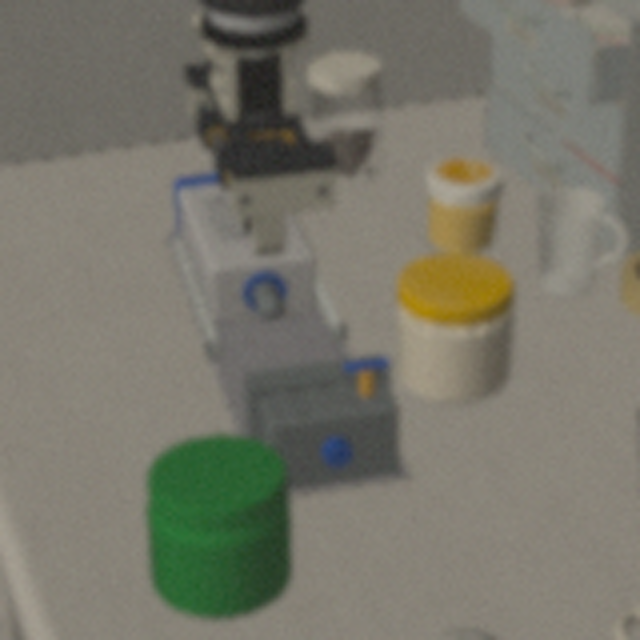

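View pics/t4c.png

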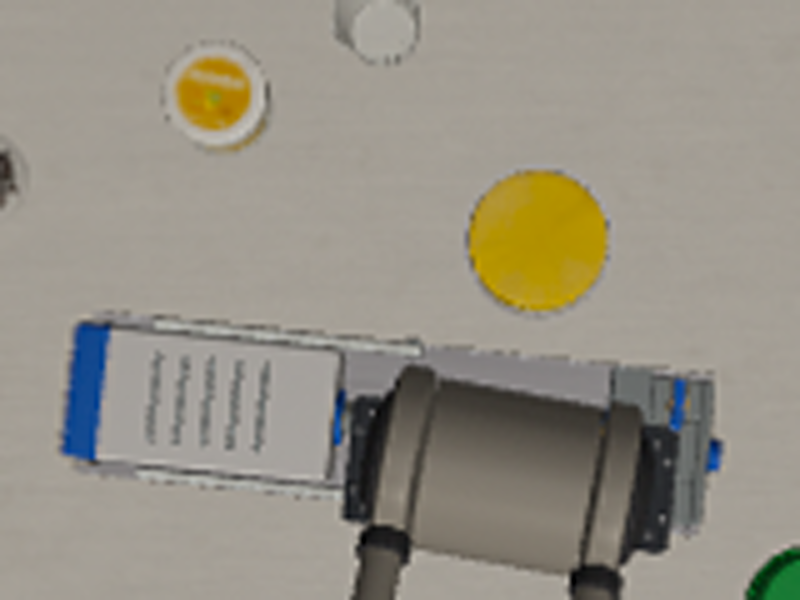

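View pics/w4.png

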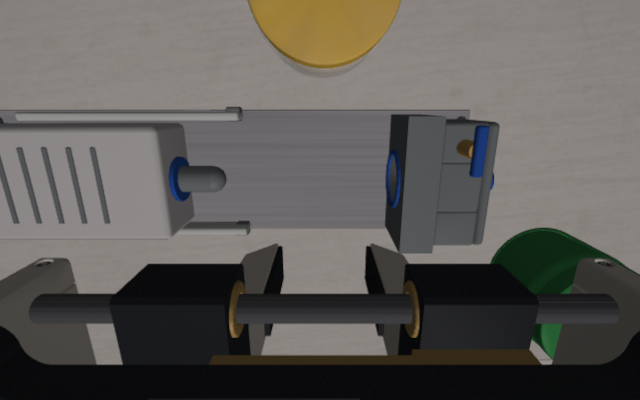

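```bash
python3 -c "
from h import *
print(w2s(ray('top',(205+538.5/5-.5,140+241.5/5-.5),91)))
go((0,285,160)); print(s2w((0,285,36)))"
```

```text
[126.20707848 -52.35775279  91.        ]
t 6.3 st [-25.4 -51.6 155.4] shift cm [ -2.57  -0.41 -33.66] turn 0.001 F_st [ 0.7 -0.3 -0.9] w 32.9 tilt y [ 0.008  0.    -1.   ]
[557.57698575 317.71975746  36.        ]
```

Call:
apply_moves(rows=[[[-0.6,0,-5],0,0],[[-1.2,0,-10],0,0],[[-1.8,0,-15],0,0],[[-2.4,0,-20],0,0],[[-2.6,0,-25],0,0]])

```text
time: 6.92
tool_pos: [549.5, 233.3, 154.9]
tcp_rot: [-1.572, 0.008, 3.035]
contact_force: [1.2, -0.6, 0.2]
grip_width: 0.3
```

Call:
apply_moves(rows=[[[0,0,-5],0,0],[[0,0,-9.5],0,0],[[0,0,-9.5],0,0]])

```text
time: 7.3
tool_pos: [559.4, 330.9, 153.4]
tcp_rot: [-1.572, 0.007, 3.039]
contact_force: [-0.1, -0.8, 0.3]
grip_width: 0.8
```

```bash
python3 -c "
from h import *
go((0,290,36)); snap('wrist','w5');K,D,r,t=cam('wrist'); print(proj('wrist',[s2w((x,y,z)) for x,y,z in [(0,248,31),(45,248,59),(-45,248,59),(45,68,59),(-45,68,59)]]).round())"
```

```text
t 7.3 st [  0.4 298.3 153.4] shift cm [ 0.13 11.73  0.85] turn 0.004 F_st [-0.  -0.8  0.3] w 0.8 tilt y [ 0.007  0.    -1.   ]
[[380. 204.]
 [390. 156.]
 [383. 267.]
 [636. 156.]
 [605. 267.]]
```

View pics/w5.png

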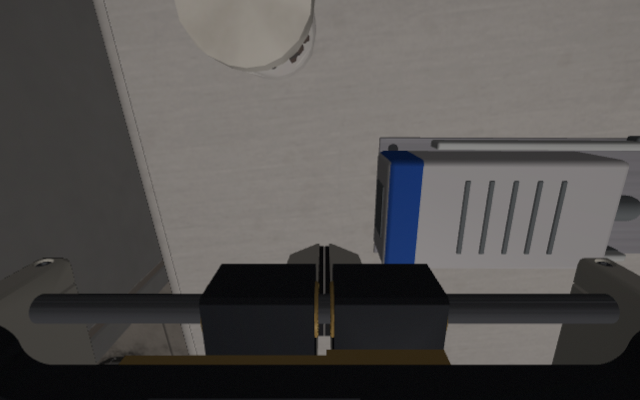

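```bash
python3 -c "
from h import *
K,D,r,t=cam('wrist');R,_=cv2.Rodrigues(r);print(K[0,0],-R.T@t.ravel(),R[2],bot.get_obs()['tool_pos'])
"
```

```text
327.9362774163619 [639.40968934 320.16776413 298.3906636 ] [-0.29285956  0.03179849 -0.95562657] [559.4073635  328.9626586  153.45168522]
```

Call:
apply_moves(rows=[[[0,4,0.5],0,0],[[0,8,0.5],0,0],[[0,11.2,0.5],0,0],[[0,11.5,0.5],0,0]])

```text
time: 7.85
tool_pos: [558.3, 321.8, 35.7]
tcp_rot: [-1.568, 0.002, 3.036]
contact_force: [0.5, 1.0, -0.6]
grip_width: 0.7
```

```bash
python3 -c "
from h import *
go((0,270,36)); snap('wrist','w6');snap('side','s6')
i=cv2.imread('pics/s6.png');cv2.imwrite('pics/s6c.png',cv2.resize(i[130:290,215:375],None,fx=4,fy=4,interpolation=cv2.INTER_CUBIC))
"
```

```text
t 7.85 st [  0.3 289.1  35.7] shift cm [ 0.04 -0.03  1.91] turn 0.001 F_st [ 0.4  1.  -0.6] w 0.7 tilt y [ 0.001 -0.003 -1.   ]
```

View pics/w6.png

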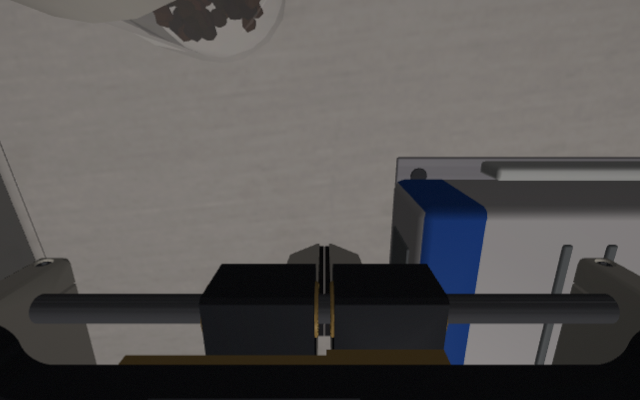

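View pics/s6c.png

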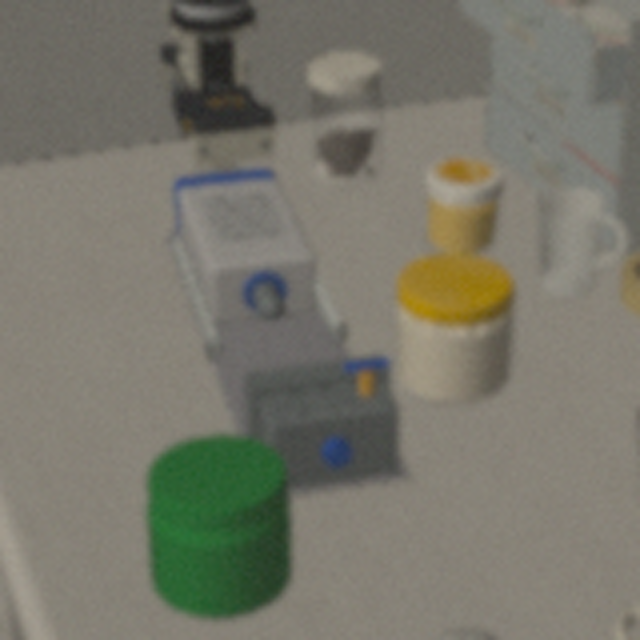

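Call:
apply_moves(rows=[[[0,0,0.8],0,0],[[0,0,1.6],0,0],[[0,0,2.4],0,0],[[0,0,3.2],0,0],[[0,0,4.0],0,0]])

```text
time: 8.57
tool_pos: [556.7, 283.8, 39.8]
tcp_rot: [-1.573, 0.009, 3.036]
contact_force: [0.8, 5.7, 3.9]
grip_width: 0.4
```

Call:
apply_moves(rows=[[[0,0,0.8],0,0],[[0,0,1.6],0,0],[[0,0,2.4],0,0],[[0,0,3.2],0,0],[[0,0,4.0],0,0]])

```text
time: 9.2
tool_pos: [552.5, 243.6, 39.9]
tcp_rot: [-1.573, 0.009, 3.036]
contact_force: [0.2, 3.6, 2.2]
grip_width: 0.4
```

```bash
python3 -c "
from h import *
go((0,140,36)); snap('wrist','w7');snap('top','t7')
i=cv2.imread('pics/t7.png');cv2.imwrite('pics/t7c.png',cv2.resize(i[140:260,205:365],None,fx=5,fy=5,interpolation=cv2.INTER_CUBIC))
"
```

```text
t 9.2 st [  2.9 210.7  39.9] shift cm [0.31 0.37 7.07] turn 0.002 F_st [-0.1  3.6  2.2] w 0.4 tilt y [ 0.01   0.001 -1.   ]
```

View pics/t7c.png

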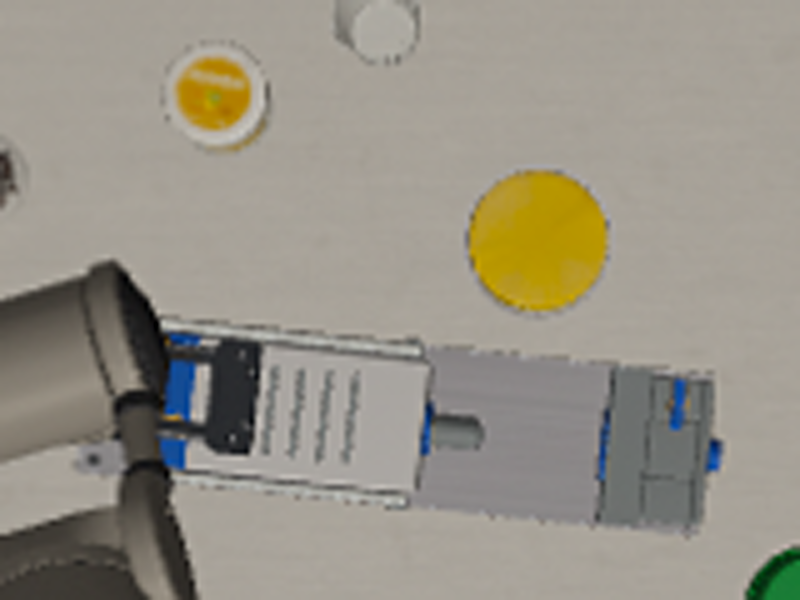

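View pics/w7.png

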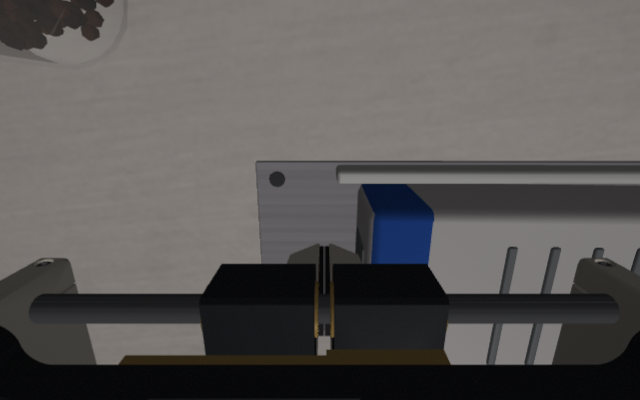

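Call:
apply_moves(rows=[[[0.1,0.1,0.8],0,0],[[0.2,0.2,1.6],0,0],[[0.3,0.3,2.4],0,0],[[0.3,0.3,3.2],0,0],[[0.3,0.3,4.0],0,0]])

```text
time: 9.93
tool_pos: [545.7, 203.6, 37.2]
tcp_rot: [-1.573, 0.01, 3.036]
contact_force: [0.6, 5.8, 4.7]
grip_width: 0.6
```

Call:
apply_moves(rows=[[[0,0,0.6],0,0],[[0,0,1.2],0,0],[[0,0,1.8],0,0],[[0,0,2.4],0,0],[[0,0,2.6],0,0]])

```text
time: 10.55
tool_pos: [543.1, 177.5, 37.2]
tcp_rot: [-1.573, 0.01, 3.036]
contact_force: [1.6, 5.4, 3.9]
grip_width: 0.8
```

```bash
python3 -c "
from h import *
print(w2s(ray('top',(205+484.5/5-.5,140+432.5/5-.5),31)))
go((0,120,36)); snap('top','t8')
i=cv2.imread('pics/t8.png');cv2.imwrite('pics/t8c.png',cv2.resize(i[190:260,265:365],None,fx=8,fy=8,interpolation=cv2.INTER_CUBIC))
"
```

```text
[ -0.29312349 -28.9896972   31.        ]
t 10.55 st [  0.5 144.   37.2] shift cm [0.06 0.12 2.4 ] turn 0.001 F_st [1.  5.5 3.9] w 0.8 tilt y [ 0.011  0.001 -1.   ]
```

View pics/t8c.png

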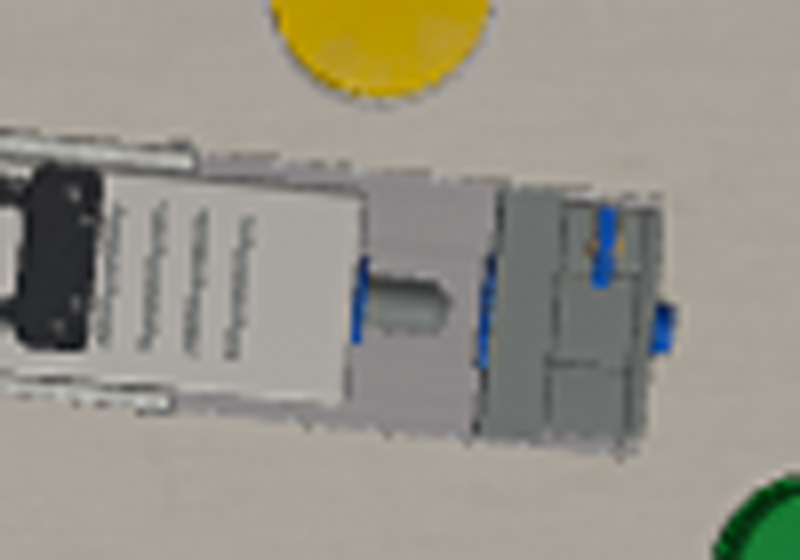

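Call:
apply_moves(rows=[[[0,0,0.3],0,0],[[0,0,0.6],0,0],[[0,0,0.9],0,0],[[0,0,1.2],0,0],[[0,0,1.5],0,0]])

```text
time: 11.22
tool_pos: [541.5, 162.5, 37.2]
tcp_rot: [-1.573, 0.011, 3.036]
contact_force: [1.0, 5.2, 2.7]
grip_width: 0.8
```

Call:
apply_moves(rows=[[[0,0,0.2],0,0],[[0,0,0.4],0,0],[[0,0,0.6],0,0],[[0,0,0.8],0,0],[[0,0,1.0],0,0]])

```text
time: 11.85
tool_pos: [540.5, 152.7, 37.2]
tcp_rot: [-1.573, 0.011, 3.036]
contact_force: [1.4, 4.9, 4.2]
grip_width: 0.7
```

```bash
python3 -c "
from h import *
go((0,100,36))"
```

```text
t 11.85 st [  0.7 119.1  37.2] shift cm [0.07 0.12 1.91] turn 0.002 F_st [0.9 5.1 4.2] w 0.7 tilt y [ 0.011  0.001 -1.   ]
```

Call:
apply_moves(rows=[[[0,0,0.15],0,0],[[0,0,0.3],0,0],[[0,0,0.45],0,0],[[0,0,0.6],0,0],[[0,0,0.75],0,0]])

```text
time: 12.48
tool_pos: [539.8, 145.4, 37.2]
tcp_rot: [-1.573, 0.011, 3.036]
contact_force: [1.4, 5.5, 3.1]
grip_width: 0.3
```

Call:
apply_moves(rows=[[[0,0,0.1],0,0],[[0,0,0.2],0,0],[[0,0,0.3],0,0],[[0,0,0.4],0,0],[[0,0,0.5],0,0]])

```text
time: 13.1
tool_pos: [539.6, 142.8, 37.3]
tcp_rot: [-1.577, 0.012, 3.036]
contact_force: [1.4, 17.1, 0.9]
grip_width: 0.1
```

```bash
python3 -c "
from h import *
go((0,100,36))"
```

```text
t 13.1 st [  0.8 109.2  37.3] shift cm [0.09 0.13 0.92] turn 0.002 F_st [-0.5 17.1  0.9] w 0.1 tilt y [ 0.013  0.005 -1.   ]
```

Call:
apply_moves(rows=[[[0,0,0.2],0,0],[[0,0,0.3],0,0],[[0,0,0.4],0,0],[[0,0,0.5],0,0],[[0,0,0.5],0,0]])

```text
time: 13.72
tool_pos: [539.3, 139.9, 37.4]
tcp_rot: [-1.579, 0.013, 3.036]
contact_force: [1.5, 13.9, 2.4]
grip_width: 0.5
```

```bash
python3 -c "
from h import *
go((0,100,36))"
```

```text
t 13.725 st [  0.8 106.2  37.4] shift cm [0.08 0.13 0.62] turn 0.002 F_st [ 0.  14.   2.4] w 0.5 tilt y [ 0.014  0.007 -1.   ]
```

Call:
apply_moves(rows=[[[0,0,0.2],0,0],[[0,0,0.3],0,0],[[0,0,0.4],0,0],[[0,0,0.5],0,0],[[0,0,0.5],0,0]])

```text
time: 14.35
tool_pos: [538.8, 136.2, 37.4]
tcp_rot: [-1.581, 0.013, 3.037]
contact_force: [0.4, 9.6, 1.9]
grip_width: 0.4
```

Call:
apply_moves(rows=[[[0,0,0.2],0,0],[[0,0,0.3],0,0],[[0,0,0.4],0,0],[[0,0,0.5],0,0],[[0,0,0.5],0,0]])

```text
time: 14.98
tool_pos: [538.4, 132.3, 37.4]
tcp_rot: [-1.582, 0.014, 3.037]
contact_force: [0.8, 9.7, 3.0]
grip_width: 0.5
```

```bash
python3 -c "
from h import *
go((0,100,36))"
```

```text
t 14.975 st [ 0.7 98.6 37.4] shift cm [ 0.08  0.14 -0.14] turn 0.002 F_st [-0.2  9.8  3. ] w 0.5 tilt y [ 0.015  0.01  -1.   ]
```

Call:
apply_moves(rows=[[[0,0,0.15],0,0],[[0,0,0.25],0,0],[[0,0,0.35],0,0],[[0,0,0.4],0,0],[[0,0,0.4],0,0]])

```text
time: 15.6
tool_pos: [538.1, 129.8, 37.4]
tcp_rot: [-1.584, 0.014, 3.037]
contact_force: [1.9, 11.7, 1.8]
grip_width: 0.1
```

Call:
apply_moves(rows=[[[0,0,0.15],0,0],[[0,0,0.25],0,0],[[0,0,0.35],0,0],[[0,0,0.4],0,0],[[0,0,0.4],0,0]])

```text
time: 16.23
tool_pos: [537.9, 127.4, 37.4]
tcp_rot: [-1.586, 0.015, 3.037]
contact_force: [2.6, 12.1, 2.8]
grip_width: 0.6
```

```bash
python3 -c "
from h import *
go((0,100,36))"
```

```text
t 16.225 st [ 0.7 93.7 37.4] shift cm [ 0.07  0.15 -0.63] turn 0.002 F_st [ 1.3 12.3  2.8] w 0.6 tilt y [ 0.016  0.014 -1.   ]
```

Call:
apply_moves(rows=[[[0,0,0.2],0,0],[[0,0,0.3],0,0],[[0,0,0.4],0,0],[[0,0,0.4],0,0],[[0,0,0.4],0,0]])

```text
time: 16.85
tool_pos: [537.9, 126.5, 37.6]
tcp_rot: [-1.59, 0.016, 3.037]
contact_force: [2.8, 20.5, 0.6]
grip_width: -0.0
```

Call:
apply_moves(rows=[[[0,0,0.2],0,0],[[0,0,0.3],0,0],[[0,0,0.4],0,0],[[0,0,0.5],0,0],[[0,0,0.5],0,0]])

```text
time: 17.48
tool_pos: [538.1, 126.2, 37.9]
tcp_rot: [-1.597, 0.018, 3.036]
contact_force: [4.0, 29.0, 1.2]
grip_width: 0.4
```

```bash
python3 -c "
from h import *
go((0,100,36))"
```

```text
t 17.475 st [ 1.1 92.5 37.9] shift cm [ 0.11  0.21 -0.75] turn 0.002 F_st [ 0.9 29.3  1.2] w 0.4 tilt y [ 0.021  0.024 -0.999]
```

Call:
apply_moves(rows=[[[0,0,-0.3],0,0],[[0,0,-1.5],0,0],[[0,0,-4],0,0],[[0,-4,-6],0,0],[[0,-9,-8],0,0]])

```text
time: 18.1
tool_pos: [543.5, 203.6, 129.4]
tcp_rot: [-1.595, 0.014, 3.036]
contact_force: [0.2, 0.1, -0.2]
grip_width: 0.8
```

Call:
apply_moves(rows=[[[0,-2,-4],0,0],[[0,-4,-8],0,0],[[0,-5,-12],0,0],[[0,-5,-12],0,0]])

```text
time: 18.6
tool_pos: [555.2, 324.0, 182.6]
tcp_rot: [-1.595, 0.015, 3.038]
contact_force: [0.1, -0.4, -0.6]
grip_width: 0.3
```

```bash
python3 -c "
from h import *
go((0,100,36)); snap('top','t9');snap('side','s9')
i=cv2.imread('pics/s9.png');cv2.imwrite('pics/s9c.png',cv2.resize(i[130:290,215:375],None,fx=4,fy=4,interpolation=cv2.INTER_CUBIC))
i=cv2.imread('pics/t9.png');cv2.imwrite('pics/t9c.png',cv2.resize(i[140:260,205:365],None,fx=5,fy=5,interpolation=cv2.INTER_CUBIC))"
```

```text
t 18.6 st [ -3.  291.  182.6] shift cm [-1.000e-02  1.420e+01  1.944e+01] turn 0.004 F_st [ 0.2 -0.4 -0.6] w 0.3 tilt y [ 0.017  0.022 -1.   ]
```

View pics/t9c.png

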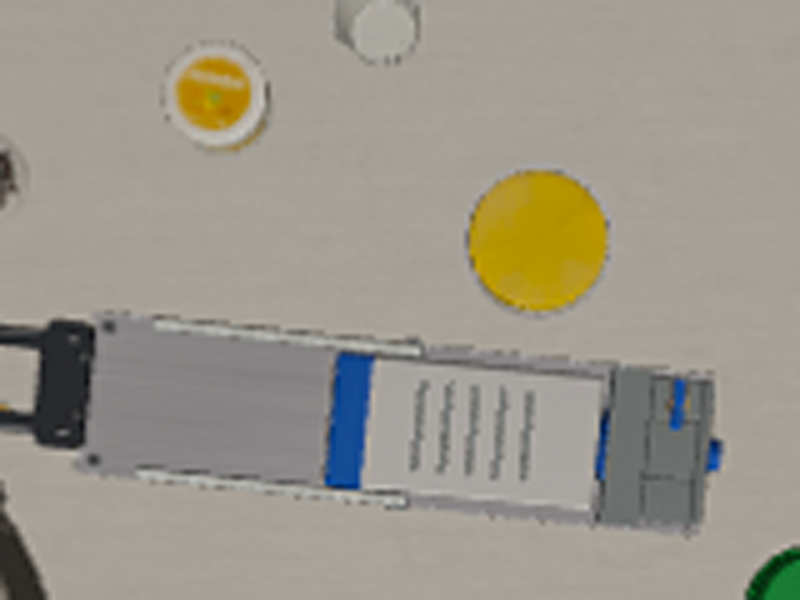

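View pics/s9c.png

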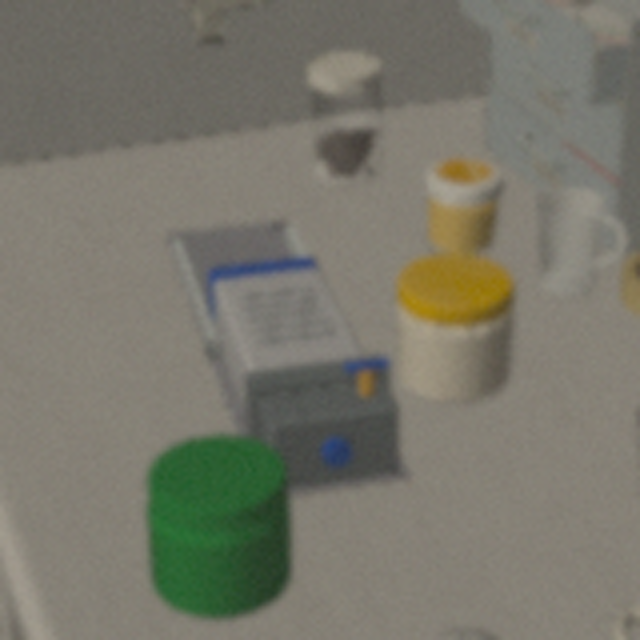

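```bash
python3 -c "
from h import *
for u in ((338,352),(325,487)): print(w2s(ray('top',(205+(u[0]+.5)/5-.5,140+(u[1]+.5)/5-.5),59)))
order.close_job(); print(bot.get_obs()['time'])"
```

```text
[41.98045942 72.51803171 59.        ]
[-47.95950533  71.35604473  59.        ]
the job is handed in; nothing more can be done
the job is handed in; nothing more can be done
```

The job is done and handed in at about 18.7 s of the 64 s allowed; no verdict is reported.

- **Jar:** I pushed the yellow-lidded powder jar sideways off the plate with two spread fingers, never with more than a few N. It stands upright on the table at station x ≈ 126 mm, where more than 104 mm was needed. The final side and top pictures confirm this.
- **Cartridge:** I pushed it along the guides with closed fingers. The seal resisted with up to about 17 N at the tool, then dragged at about 10–12 N. At the stop the force rose to 29 N while the tool moved only 0.3 mm.
- **Depth check:** In the last top picture the cartridge's back face is at y ≈ 72 mm. That puts the nose about 38 mm inside the head, against the given 27–37 mm for the stop, which agrees within the calibration's 2 mm or so.
- **Arm and bystanders:** The arm was clear of everything at hand-in. The cup, mango jar, raisin jar and green look-alike show no movement in the last pictures. I did not re-check the shaker, scissors and tin at the end, but the arm only passed the shaker high up and never went near the scissors or tin.

I could not read the valve opening directly; that the cartridge is home rests on the force rise and the depth measurement.

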